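# Open the colorimeter's sample hatch by its push-push latch

## Task

Open the sample port of the colorimeter - the instrument with the large square hatch on top - for the next sample: with closed fingertips press the free edge of that hatch straight down, all the way to its stop, so that the push-push latch lets go, then take the hand up and away, see that the hatch has sprung up, and leave it standing open with nothing touching it. Only press, without forcing: do not pinch, pry or lift anything, do not press the narrow battery hatch of the instrument beside it, and leave the beaker, the bottle and the slide box where they stand.

Things in the scene. Friction and masses are not known exactly. Their poses are not given: they have to be found in the camera images.
- colorimeter: White plastic bench instrument, fixed, 150 mm deep (its x), 130 mm wide (y), top 78 mm above the bench, on either side. In the front half of its top is the large square grey sample hatch (70 x 70 mm), behind it a screen and three keys. Origin: centre of its underside; x points from its front (hatch's free edge) to its rear (hinge), z up.
- sample_hatch_pad (a point): The spot to press: three black ribs near the free edge of the square sample hatch, on its upper surface, mid-width, 58 mm from the hinge, 12 mm from the free edge; 88 mm above the bench when shut. The hatch stands 10 mm proud of the housing. Axes when shut: as the colorimeter's (x to the rear, y along the hinge, z up).
- sample_hatch_hinge (a point): Point on the hinge axis of the sample hatch, mid-width, at the rear edge of the hatch, 78 mm above the bench.
- sample_hatch (a joint): Sample hatch angle, rad: about 0 shut and latched; negative pressed in, hard stop at -0.08 (4.6 mm down at the pad); spring holds it open at 1.15 (free edge 145 mm above the bench). About 3 N at the pad pushes it in; past -0.05 (3 mm) the latch lets go, and as the finger rises the hatch swings up after it within a second. Pushed fully down again, it latches shut. Latched, it resists pulling.
- lamp_supply: White plastic microscope lamp supply, 150 mm deep by 100 mm wide, top face 78 mm above the bench, fixed, with a narrow grey battery hatch (70 x 38 mm) on top and a black knob and switch behind it. Not to be pressed. Origin: centre of its underside; x from front to rear.
- battery_hatch (a joint): Angle of the narrow battery hatch, rad: about 0 shut and latched. It has the same kind of latch (pressing it would open it) and must stay shut.
- beaker: Empty glass beaker, diameter 64 mm, 75 mm high, loose; it stands between the robot and the instruments or beyond them. Origin: centre of its underside.
- reagent: Closed amber glass bottle with black cap, diameter 48 mm, 85 mm high, loose; it stands beyond the instruments or in front of them. Origin: centre of its underside.
- slide_box: Wooden box of microscope slides, 97 x 62 x 31 mm, loose, to the left of the instruments. Origin: centre of its underside.
Mind the look-alikes: they are no part of the job. What is shaped like the colorimeter but orange is not meant.

How it is judged:
By the outcome, as a careful person would: the job done as asked, in the order asked, and still so for the second after the job is handed in, with the robot touching nothing.
It also fails if it takes over 35 s, if anything falls off the work surface, if the arm or the gripper's body presses on something with over 40 N, if the wrist force passes 120 N, or if a joint passes its speed limit or range.

## Robot

A 6-joint arm with a two-finger parallel gripper is mounted at the origin on the work surface. World frame = base frame: x ahead of the robot, y to its left, z up, the work surface at z = 0. Lengths are in m, angles in degrees, forces in N, time in s.
With the tool pointing down it reaches from about 0.275 to 0.725 m from the base axis. Payload 5.6 kg.
Tool frame: the origin (TCP) lies at the very end of the fingers, on their centre line; the grasp point (between the pads) lies 19 mm behind it; z points along the fingers, y is the direction in which the jaws open and shut (so a half turn about z gives the same grasp; the last joint's range is limited). The gripper opens to 85 mm and grips with 20 to 120 N. Pads are 22 mm wide; open, the fingers measure 114 mm over their backs; the gripper's body (76 mm by 85 mm) begins 54 mm behind the grasp point. The pads swing forward as they close: fully open they stand 13 mm farther back than shut.
Start: joints at [-54.339, 14.616, 6.199, 0, -81.583, -16.306], TCP at [0.182, -0.519, 0.231] pointing down, gripper open.
Joint ranges: [-168.99, 168.99], [-69.2, 112.95], [-62.41, 85.93], [-164.36, 98.24], [-168.68, -3.75], [-174.98, 174.98]. Speed limits (degrees/s): [147.25, 147.25, 180, 180, 180, 180].

## Interface

Orientations are given as a 3x3 rotation matrix whose columns are the frame's x, y, z axes.
In Python, from cell import ctrl, eyes gives the robot as it stands.
- The arm moves only by the tool arm_command, never from a script. Its argument "moves" is a list of rows, each a list of 5 numbers: the shift along the tool's x, y, z in cm, then the turn about the tool's z in degrees, then the closure, from 0 (fully open) to 1 (shut). A call has 1 to 20 rows; each row shifts and turns the commanded pose from where the row before left it, along the tool's axes as they then stand; what a row does not reach is not made up. A row lasts 1/10 s, in which the tool goes at most 50 mm and 8.59 degrees, less where a joint would pass 70% of its speed; a pose out of reach is approached as far as the arm can. A call is refused whole if a number of a shift passes 5 or a number of a turn 8.59, either way. A call with a gripper value outside its range is refused whole. The fingers move at their own pace and stop on an object; "force" is the grip in N (left out, the last holds). Time passes only in rows, so rows that do not move let the fingers close. It gives the time, the measured TCP pose, the force and the opening at its end, in the units of the state.
- ctrl.read_state(): the state, without advancing time (a new reading comes with each control period).
- eyes.read_camera(name): name is "scene" or "top"; returns the picture (384x512x3 uint8, blue, green, red); there is no depth.
- eyes.camera_params(name): a dict with "mtx" (3x3 intrinsics, pixels), "pose" (4x4, takes a point from camera to world coordinates). Camera axes: x right, y down, z forward; pixel columns grow to the right and rows downward; lengths in m; the calibration is good to about 2 mm. A picture is of the moment at which its call begins. camera_params takes no time and is no camera call.
- ctrl.finish_job(): hands the job in, once; it reports no verdict.
The state is a dict: "time": time; "q": joint angles; "joint_vel": joint speeds; "effort": joint torques, N m; "ee_pos": TCP position; "orientation": TCP orientation; "wrist_force": force on the tool from outside, world axes, zero at the start; "wrist_torque": the same for the moment, N m; "finger_gap": opening from 0.0 (shut) to 1.0 (fully open).
Only numpy, scipy, OpenCV 4.12 (cv2) and the standard library are available. Lean on these libraries where they do the work, as an engineer would, in place of code of your own. Each camera call takes 0.05 s, during which the arm holds its last target.

## Working session

There is one attempt and no reset: what is moved stays moved. The work goes in short steps, Python scripts to look and compute and a tool call to move; the robot and the scene stay as the last step left them, time stands still between calls to the robot, and variables do not carry over. Pictures are saved under pics/ and viewed, and the job is handed in when it is done.

Besides the shell and the picture viewer there is one more tool, called as name(argument=value, ...), one argument or row to a line, values as JSON. arm_command: Moves the arm, as the interface text tells. Its arguments: {"type":"object","properties":{"moves":{"type":"array","items":{"type":"array","items":{"type":"number"}}},"force":{"type":"number"}},"required":["moves"]}

```bash
mkdir -p pics; ls; python3 - <<'E'
from cell import ctrl, eyes
import cv2
for n in ("scene","top"):
    im=eyes.read_camera(n); cv2.imwrite(f"pics/{n}0.png",im)
    p=eyes.camera_params(n); print(n,p["mtx"].tolist(),p["pose"].round(4).tolist())
s=ctrl.read_state(); print(s)
E
```

```text
pics
scene [[364.3655372881429, 0.0, 263.57122240078445], [0.0, 364.3655372881429, 190.15805680742142], [0.0, 0.0, 1.0]] [[-0.1084, 0.7985, -0.5921, 1.214], [0.9941, 0.0906, -0.0598, 0.153], [0.0059, -0.5951, -0.8037, 0.9771], [0.0, 0.0, 0.0, 1.0]]
top [[359.50070500922374, 0.0, 254.50139926630564], [0.0, 359.50070500922374, 192.7204552964428], [0.0, 0.0, 1.0]] [[0.0081, -0.9968, 0.0793, 0.4813], [-0.9999, -0.0085, -0.0053, 0.0907], [0.0059, -0.0792, -0.9968, 1.0094], [0.0, 0.0, 0.0, 1.0]]
{'time': 0.1, 'q': array([-5.43389860e+01,  1.46495164e+01,  6.13897787e+00, -2.53657496e-02,
       -8.15837011e+01, -1.63069849e+01]), 'joint_vel': array([ 0.02595503, -0.12965185,  0.25806032,  0.18797645, -0.00546751,
       -0.00964848]), 'effort': array([-3.64456610e-03, -3.87605238e+01,  2.38473934e+01,  5.37787110e+00,
       -3.79715231e-03, -6.81483776e-07]), 'ee_pos': array([ 0.18219019, -0.51847911,  0.23049055]), 'orientation': array([[-9.43510441e-01, -3.31342247e-01, -6.03061913e-04],
       [-3.31342793e-01,  9.43509099e-01,  1.59166790e-03],
       [ 4.16075818e-05,  1.70157550e-03, -9.99998551e-01]]), 'wrist_force': array([0.60346308, 1.0793589 , 0.01250525]), 'wrist_torque': array([-0.0501517 , -0.04187367, -0.03476273]), 'finger_gap': 0.9984663529999905}
```

View pics/scene0.png

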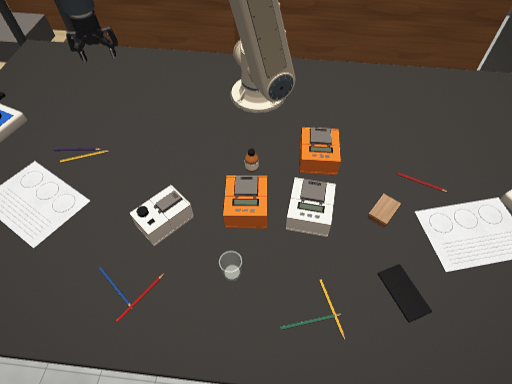

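View pics/top0.png

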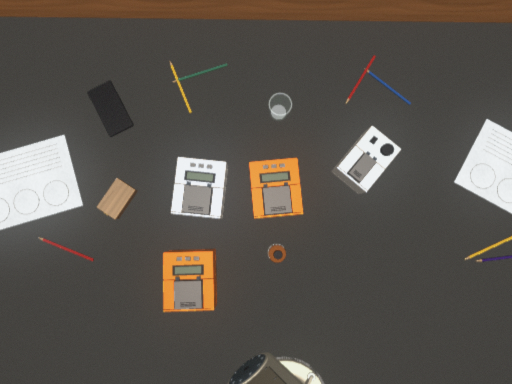

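Candidates, in the top view: white with a square hatch (200,187), orange (276,187), orange (188,280), and white with a narrow hatch and knob (367,160). The white one at (200,187), which is (312,205) in the scene view, fits: it is white and has a large square hatch, a screen and three keys. I'll confirm it in an enlarged crop.

```bash
python3 - <<'E'
import cv2,numpy as np
a=cv2.imread("pics/top0.png")[150:225,160:240]; b=cv2.imread("pics/scene0.png")[170:245,275:355]
r=lambda i:cv2.resize(i,None,fx=5,fy=5,interpolation=cv2.INTER_CUBIC)
cv2.imwrite("pics/crop0.png",np.hstack([r(a),r(b)]))
E
```

```text
(no output)
```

View pics/crop0.png

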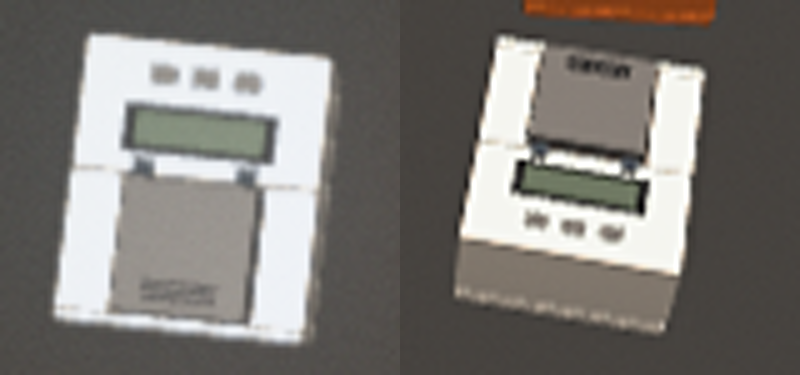

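The crop shows the white body with square grey hatch, three black ribs near its free edge (crop (178,291), scene side (598,66)), screen and three keys: this is the colorimeter. Next I'll triangulate the ribs.

```bash
cat > h.py <<'E'
from cell import ctrl, eyes
import cv2,numpy as np
def ray(n,uv):
    p=eyes.camera_params(n);d=np.linalg.solve(p["mtx"],[uv[0],uv[1],1.]);P=p["pose"];return P[:3,3],P[:3,:3]@d
def plane(n,uv,z):
    o,d=ray(n,uv);return o+d*(z-o[2])/d[2]
def tri(a,b):
    (o1,d1),(o2,d2)=ray("top",a),ray("scene",b)
    t=np.linalg.lstsq(np.c_[d1,-d2],o2-o1,rcond=None)[0];p,q=o1+d1*t[0],o2+d2*t[1]
    return (p+q)/2,np.linalg.norm(p-q)
E
python3 - <<'E'
from h import *
c=lambda x,y,ox,oy:((x+.5)/5-.5+ox,(y+.5)/5-.5+oy)
T=lambda x,y:c(x,y,160,150); S=lambda x,y:c(x-400,y,275,170)
print("hand pad",tri(T(178,291),S(598,66)), plane("top",T(178,291),.088),plane("scene",S(598,66),.088))
print("hatch top corners",[plane("top",T(*k),.088)[:2].round(4).tolist() for k in [(120,175),(262,183),(250,325),(107,312)]])
print("body corners",[plane("top",T(*k),.078)[:2].round(4).tolist() for k in [(86,34),(331,58),(303,343),(54,318)]])
# ribs by mask
for n,sl,pl in (("top",(150,160),.088),("scene",(170,275),.088)):
    im=cv2.imread(f"pics/{n}0.png")[sl[0]:sl[0]+75,sl[1]:sl[1]+80].astype(float).mean(2)
    box=(slice(50,65),slice(24,48)) if n=="top" else (slice(8,18),slice(30,50))
    g=im[box]; w=np.clip(95-g,0,None); print(n,g.round(0).astype(int).tolist())
# other things on table
for nm,uv,z in (("reagent",(277,253),.085),("beaker",(280,103),.0),("orangeR",(276,187),.08),("orangeF",(188,280),.08),("lamp",(367,160),.08),("box",(116,198),.03)):
    print(nm,plane("top",uv,z).round(3))
E
```

```text
hand pad (array([0.51446111, 0.23797868, 0.08932722]), np.float64(0.0017884323127966282)) [0.51457069 0.23728695 0.088     ] [0.51323978 0.23900144 0.088     ]
hatch top corners [[0.574, 0.2684], [0.5705, 0.1953], [0.4975, 0.2001], [0.5035, 0.2733]]
body corners [[0.649, 0.2898], [0.6375, 0.1615], [0.4886, 0.1738], [0.5005, 0.3026]]
top [[145, 145, 147, 146, 145, 147, 148, 147, 148, 149, 149, 150, 150, 149, 148, 149, 149, 148, 150, 150, 148, 151, 152, 151], [148, 149, 147, 146, 146, 146, 145, 148, 148, 147, 147, 149, 148, 150, 149, 149, 150, 148, 149, 147, 150, 150, 150, 149], [146, 146, 146, 148, 146, 147, 146, 147, 148, 148, 148, 147, 146, 146, 148, 150, 149, 148, 149, 148, 149, 149, 151, 151], [146, 148, 145, 145, 146, 145, 148, 148, 147, 147, 148, 149, 148, 149, 148, 150, 148, 149, 149, 150, 150, 149, 150, 151], [145, 147, 146, 145, 144, 144, 148, 147, 147, 149, 150, 149, 149, 149, 148, 148, 148, 148, 151, 152, 151, 150, 150, 150], [145, 147, 145, 145, 136, 133, 143, 146, 145, 145, 144, 146, 145, 147, 148, 149, 148, 149, 150, 149, 151, 151, 150, 150], [146, 145, 146, 146, 126, 11
[... 1466 characters left out ...]
 69, 73, 95, 98, 117, 114, 130, 131, 122, 115, 105], [127, 128, 130, 98, 68, 83, 58, 40, 76, 46, 74, 74, 80, 65, 55, 66, 112, 129, 129, 130], [128, 128, 129, 131, 111, 112, 98, 85, 101, 86, 87, 83, 78, 41, 75, 43, 129, 130, 127, 128], [127, 127, 128, 129, 130, 130, 130, 131, 131, 132, 112, 111, 98, 84, 100, 84, 129, 128, 129, 127], [127, 128, 128, 128, 128, 128, 128, 128, 127, 129, 130, 130, 131, 131, 130, 130, 129, 129, 127, 127], [127, 128, 127, 128, 127, 128, 128, 128, 127, 128, 127, 127, 129, 128, 128, 128, 128, 127, 128, 128]]
reagent [0.401 0.027 0.085]
beaker [0.821 0.014 0.   ]
orangeR [0.571 0.03  0.08 ]
orangeF [0.331 0.253 0.08 ]
lamp [ 0.644 -0.208  0.08 ]
box [0.542 0.463 0.03 ]
```

arm_command(
  moves=[
    [0,0,0,8.1,1],
    [0,0,0,8.1,1],
    [0,0,0,8.0,1],
    [-1,3,0,0,1],
    [-1,3,0,0,1],
    [-1,3,0,0,1],
    [-1,3,0,0,1],
    [-1,3,0,0,1],
    [-1,3,0,0,1],
    [-1,3,0,0,1],
    [-1,3,0,0,1],
    [-1,3,0,0,1],
    [-1,3,0,0,1],
    [-1,3,0,0,1],
    [-1,3,0,0,1],
    [-1,3,0,0,1],
    [-1,3,0,0,1],
    [-1,3,0,0,1],
    [-1,3,0,0,1],
    [-1,3,0,0,1],
  ],
  force=20,
)

```text
time: 2.1
ee_pos: [0.3948, -0.0238, 0.2311]
orientation: [[-0.996, 0.084, -0.0], [0.084, 0.996, 0.0], [0.0, 0.0, -1.0]]
wrist_force: [0.8, -0.4, -0.7]
finger_gap: 0.0
```

```bash
cat > d.py <<'E'
from h import *
s=ctrl.read_state();R=s["orientation"]
print(s["time"],s["ee_pos"].round(4),s["wrist_force"].round(2),s["finger_gap"],s["q"].round(1));print(R.round(3))
print("tool delta cm to pad:",(100*R.T@(np.array([.514,.238,.088])-s["ee_pos"])).round(2), "yaw x",np.degrees(np.arctan2(R[1,0],R[0,0])))
E
python3 d.py
```

```text
2.1 [ 0.3948 -0.0238  0.2311] [ 0.76 -0.39 -0.67] 0.00010438949356425311 [  19.5   -3.2  -14.    -0.   -79.3 -114.4]
[[-0.996  0.084 -0.   ]
 [ 0.084  0.996  0.   ]
 [ 0.     0.    -1.   ]]
tool delta cm to pad: [-9.68 27.09 14.31] yaw x 175.16866667093998
```

arm_command(
  moves=[
    [-1,2.7,0,0,1],
    [-1,2.7,0,0,1],
    [-1,2.7,0,0,1],
    [-1,2.7,0,0,1],
    [-1,2.7,0,0,1],
    [-1,2.7,0,0,1],
    [-1,2.7,0,0,1],
    [-1,2.7,0,0,1],
    [-1,2.7,0,0,1],
    [-0.7,2.7,0,0,1],
    [0,0,2.5,0,1],
    [0,0,2.5,0,1],
    [0,0,2.5,0,1],
    [0,0,2,0,1],
    [0,0,1,0,1],
    [0,0,0,0,1],
    [0,0,0,0,1],
  ],
)

```text
time: 3.8
ee_pos: [0.5147, 0.2359, 0.1271]
orientation: [[-0.996, 0.084, 0.001], [0.084, 0.996, 0.0], [-0.001, 0.0, -1.0]]
wrist_force: [0.5, -0.2, 0.3]
finger_gap: -0.001
```

```bash
python3 d.py; python3 - <<'E'
from h import *
r=lambda i:cv2.resize(i,None,fx=5,fy=5,interpolation=cv2.INTER_CUBIC)
a=eyes.read_camera("top")[150:225,160:240]; b=eyes.read_camera("scene")[170:245,275:355]
cv2.imwrite("pics/crop1.png",np.hstack([r(a),r(b)]))
E
```

```text
3.8 [0.5147 0.2359 0.1271] [ 0.51 -0.19  0.29] -0.0014817054975641423 [  40.5   19.4   -2.6    0.   -67.9 -135.3]
[[-0.996  0.084  0.001]
 [ 0.084  0.996  0.   ]
 [-0.001  0.    -1.   ]]
tool delta cm to pad: [0.09 0.2  3.91] yaw x 175.16440956962168
```

View pics/crop1.png

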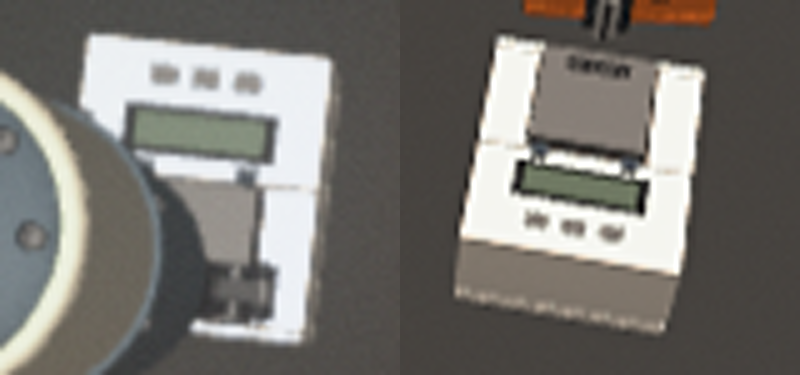

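The fingertips (right half, ~(603,38)) hang above the ribs (598,66), in line with them. I'll shift 2 mm and descend to just above the hatch.

arm_command(
  moves=[
    [0.1,0.2,1.5,0,1],
    [0,0,1.2,0,1],
    [0,0,0.7,0,1],
    [0,0,0.2,0,1],
    [0,0,0,0,1],
    [0,0,0,0,1],
  ],
)

```text
time: 4.5
ee_pos: [0.5138, 0.238, 0.0908]
orientation: [[-0.996, 0.084, 0.001], [0.084, 0.996, 0.0], [-0.001, 0.0, -1.0]]
wrist_force: [0.2, -0.1, -0.5]
finger_gap: 0.001
```

arm_command(
  moves=[
    [0,0,0.1,0,1],
    [0,0,0.1,0,1],
    [0,0,0.1,0,1],
    [0,0,0.1,0,1],
    [0,0,0,0,1],
  ],
)

```text
time: 5.0
ee_pos: [0.5133, 0.2379, 0.0863]
orientation: [[-0.996, 0.084, -0.0], [0.084, 0.996, 0.0], [0.0, 0.0, -1.0]]
wrist_force: [-0.6, 0.8, 0.8]
finger_gap: -0.003
```

arm_command(
  moves=[
    [0,0,0.1,0,1],
    [0,0,0.1,0,1],
    [0,0,0,0,1],
  ],
)

```text
time: 5.3
ee_pos: [0.5132, 0.2379, 0.0841]
orientation: [[-0.996, 0.084, -0.0], [0.084, 0.996, 0.0], [0.0, 0.0, -1.0]]
wrist_force: [-2.7, 1.0, 3.4]
finger_gap: -0.0
```

arm_command(
  moves=[
    [0,0,0.05,0,1],
    [0,0,0.05,0,1],
    [0,0,0,0,1],
  ],
)

```text
time: 5.6
ee_pos: [0.5134, 0.2379, 0.0838]
orientation: [[-0.996, 0.084, 0.0], [0.084, 0.996, 0.0], [-0.0, 0.0, -1.0]]
wrist_force: [-5.0, 0.5, 5.7]
finger_gap: -0.002
```

arm_command(
  moves=[
    [0,0,0.05,0,1],
    [0,0,0.05,0,1],
    [0,0,0,0,1],
  ],
)

```text
time: 5.9
ee_pos: [0.5134, 0.2379, 0.0837]
orientation: [[-0.996, 0.084, 0.001], [0.084, 0.996, 0.0], [-0.001, 0.0, -1.0]]
wrist_force: [-6.4, 0.7, 11.7]
finger_gap: -0.002
```

The hatch is on its stop: z stays at 83.7 mm (about 4.3 mm in) while the force rises to 12 N. Next I'll lift straight up, then draw back toward the front.

arm_command(
  moves=[
    [0,0,-0.2,0,1],
    [0,0,-0.5,0,1],
    [0,0,-1,0,1],
    [0,0,-2,0,1],
    [0,0,-2.5,0,1],
    [0,0,-2.5,0,1],
    [0,0,-2.5,0,1],
    [0,0,-2.5,0,1],
    [1,-3,0,0,1],
    [1,-3,0,0,1],
    [1,-3,0,0,1],
    [1,-3,0,0,1],
    [1,-3,0,0,1],
    [1,-3,0,0,1],
    [1,-3,0,0,1],
    [1,-3,0,0,1],
    [0,0,0,0,1],
    [0,0,0,0,1],
  ],
)

```text
time: 7.7
ee_pos: [0.4134, 0.005, 0.2198]
orientation: [[-0.996, 0.086, 0.001], [0.086, 0.996, 0.0], [-0.001, 0.0, -1.0]]
wrist_force: [0.3, 0.2, -0.7]
finger_gap: -0.004
```

```bash
python3 d.py; python3 - <<'E'
from h import *
r=lambda i:cv2.resize(i,None,fx=5,fy=5,interpolation=cv2.INTER_CUBIC)
A=eyes.read_camera("top"); B=eyes.read_camera("scene")
cv2.imwrite("pics/top2.png",A);cv2.imwrite("pics/scene2.png",B)
cv2.imwrite("pics/crop2.png",np.hstack([r(A[150:225,160:240]),r(B[170:245,275:355])]))
cv2.imwrite("pics/full2.png",cv2.resize(np.hstack([A,B]),(800,300),interpolation=cv2.INTER_AREA))
E
```

```text
7.7 [0.4134 0.005  0.2198] [ 0.32  0.18 -0.75] -0.003845484245053085 [  22.6   -0.9  -13.4    0.   -77.4 -117.6]
[[-0.996  0.086  0.001]
 [ 0.086  0.996  0.   ]
 [-0.001  0.    -1.   ]]
tool delta cm to pad: [-8.01 24.08 13.19] yaw x 175.07148537947862
```

View pics/crop2.png

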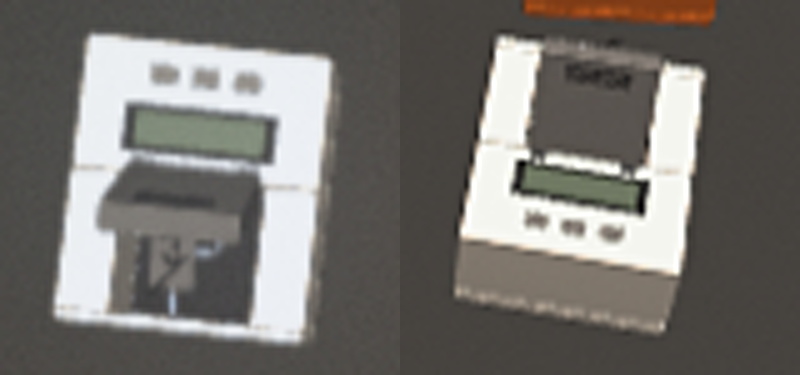

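View pics/full2.png

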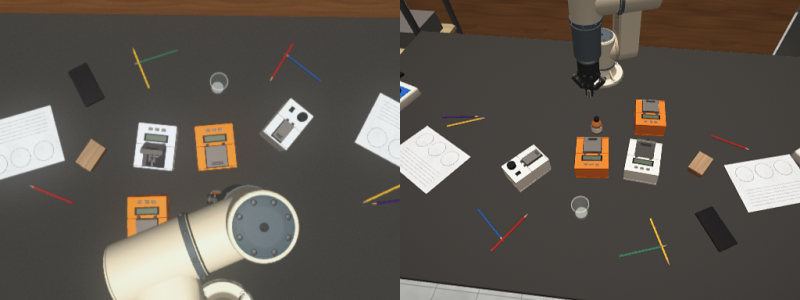

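The hatch stands up: in the top view its end face is at crop (170,215) with the open port below, and in the scene its free edge is at crop (603,50). The hand is about 25 cm away. I'll check the height of the edge and that it stays still, then hand in.

```bash
python3 - <<'E'
from h import *
c=lambda x,y,ox,oy:((x+.5)/5-.5+ox,(y+.5)/5-.5+oy)
print("free edge (upper rim)",tri(c(178,205,160,150),c(602,60,-125+0+400-0,170) if 0 else c(602-400,60,275,170)))
A0,B0=cv2.imread("pics/top2.png"),cv2.imread("pics/scene2.png")
I0=cv2.imread("pics/scene0.png")
A=eyes.read_camera("top");B=eyes.read_camera("scene")
print("hatch motion diff",cv2.absdiff(A,A0)[150:225,160:240].mean(),cv2.absdiff(B,B0)[170:245,275:355].mean())
for n,(u,v) in dict(beaker=(231,265),bottle=(251,160),box=(385,210),lamp=(162,214)).items():
    print(n,cv2.absdiff(B,I0)[v-18:v+18,u-18:u+18].mean().round(2))
print(ctrl.read_state()["wrist_force"].round(1)); ctrl.finish_job()
E
```

```text
free edge (upper rim) (array([0.55381918, 0.23244705, 0.14462713]), np.float64(0.006523391137964877))
hatch motion diff 1.2552222222222222 0.5903888888888889
beaker 0.65
bottle 0.7
box 0.66
lamp 0.43
[-0.3  0.8 -0.6]
the job is handed in; nothing more can be done
```

The sample hatch of the white colorimeter is open and standing free. I pressed its ribbed free edge straight down with closed fingertips to the stop. There the tip held at 83.7 mm, about 4.3 mm in, while the upward force reached about 12 N. I then lifted straight up, moved the hand about 25 cm away and handed the job in at about 8 s.

**Hatch:** both views show it up with the port exposed. Its free edge measures about 145 mm above the bench, as expected for fully open. The two rays missed each other by 6.5 mm, so that height is rough. It showed no motion beyond image noise between the last two pictures.

**Everything else:** the beaker, bottle, slide box and lamp supply, with its battery hatch, match the first scene picture to within image noise. The wrist force was back to about zero. No check failed.

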